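Stand the fallen dropper bottle back on its coaster

TASK

The little brown dropper bottle has been knocked over and lies on the desk. Stand it upright, base down, on the round cork coaster, with its whole base on the cork, and let go of it. Do not drop it, and do not knock over the two small vials that stand nearby.

Things in the scene. Friction and masses are not known exactly. Their poses are not given: they have to be found in the camera images.
- dropper: brown dropper bottle with a black bulb, 70 g, 102 mm long; starts lying on its side, bulb end to the right or half towards the robot. Round body 33 mm in diameter up to 62 mm from the base, then shoulder, collar (24 mm) and bulb (13 mm). Centre of mass about 40 mm from the base. Origin: centre of the base; z axis: from base to bulb, up when upright, level as it lies (origin then 16 mm above the desk).
- coaster: round flat cork coaster, 90 mm in diameter and 4 mm thick, fixed flat on the blue mat of the desk to the right of the bottle. Origin: centre of its underside, at desk level; z up; its top is 4 mm above the origin.
- red_vial: small clear glass vial with a red filling and a black screw cap, standing upright at the back, 21 mm in diameter, 60 mm tall; a bystander. Origin: centre of its underside; z up.
- blue_vial: small clear glass vial with a blue filling and a black screw cap, standing upright at the back, 21 mm in diameter, 60 mm tall; a bystander. Origin: centre of its underside; z up.
Not all that is in view belongs to the job. Of the things that look like the coaster, take the one that is farthest from the robot's base at the start.

How it is judged:
By the outcome, as a careful person would: the job done as asked, in the order asked, and still so for the second after the job is handed in, with the robot touching nothing.
It also fails if it takes over 38 s, if anything falls off the work surface, if the arm or the gripper's body presses on something with over 40 N, if the wrist force passes 120 N, or if a joint passes its speed limit or range.

ROBOT

A 7-joint arm with a two-finger parallel gripper is mounted at the origin on a cart in front of the work surface, level with it; the furniture and walls round the work are solid. World frame = base frame: x ahead of the robot, y to its left, z up, the work surface at z = 0. Lengths are in mm, angles in rad, forces in N, time in s.
With the tool pointing down it reaches from about 400 to 900 mm from the base axis. Payload 5.6 kg.
Tool frame: the origin (TCP) lies midway between the tips of the shut fingers; the grasp point (between the pads) lies 19 mm behind it; z points along the fingers, y is the line along which they close (so a half turn about z gives the same grasp; the last joint's range is limited). The gripper opens to 92 mm and grips with 3 to 60 N. Pads are 20 mm wide; open, the fingers measure 128 mm over their backs; the gripper's body (75 mm by 189 mm) begins 69 mm behind the grasp point.
Start: joints at [-1.343, 0.468, -0.012, 1.603, 0.006, 1.071, -0.056], TCP at [173.918, 626.308, 214.592] pointing down, gripper open.
Joint ranges: [-2.53, 2.53], [-0.31, 2.02], [-1.57, 1.55], [0.28, 2.44], [-1.29, 4.43], [0.15, 1.84], [-2.92, 2.92]. Speed limits (rad/s): [2.57, 2.57, 3.14, 3.14, 3.14, 3.14, 3.14].

INTERFACE

Orientations are given as a rotation vector (axis times angle).
In Python, from cell import robot, grip, kin, viewer gives the robot as it stands. Calls block until the motion is done:
- robot.movep(position, orientation): joint-space move of the TCP to a pose.
- robot.servo_line(position, feed=150, rotation=None): straight line of the TCP; rotation=None keeps the orientation; feed is the mean speed in mm/s.
- robot.goto_joints(angles): joint-space move.
- grip(opening, newtons=None): opening from 0.0 (shut) to 1.0 (fully open); newtons is the grip in N (None keeps the last); returns when the fingers have stopped.
- robot.hold(seconds).
- kin.ik(position, orientation): joint angles nearest the present ones, or None.
- robot.observe(): the state.
- viewer.read_camera(name): name is "scene" or "top" or "wrist"; returns the picture (384x512x3 uint8, red, green, blue); there is no depth.
- viewer.camera_info(name): a dict with "camera_matrix" (3x3 intrinsics, pixels), "R" (3x3) and "t" (3): a world point X has camera coordinates R X + t. Camera axes: x right, y down, z forward; pixel columns grow to the right and rows downward; lengths in mm; the calibration is good to about 2 mm. A picture is of the moment at which its call begins: read the wrist's pose just before it. camera_info takes no time and is no camera call; for the wrist camera it gives the pose at the moment of the call.
A pose or a line that the arm cannot do raises robot.IKError and nothing moves.
- robot.job_done(): hands the job in; it is judged then, once.
Trained networks look in the newest picture that a camera, given by its name, has taken for a name from the list of things; names that differ only in an ending like _2 or _b are one class to them, and where a whole thing is asked for, a point or a joint stands for the part that bears it (a point fixed in the world has none). Each returns a list of dicts, best first, with "confidence" (0 to 1); they miss things now and then, are a little off and sometimes report something else, mostly with a low value. They report only what shows in the picture. A call takes as long as a camera call. They do not tell look-alikes from the thing itself.
- viewer.silhouettes(name, camera): "mask" (384x512 bool, what is visible of it).
- viewer.pinpoint(name, camera): "at" ([x, y, z] in mm, in the coordinates of the camera as it stood for that picture, good to about 4 mm: a listed point, or the origin of a listed thing).
The state is a dict: "t": time; "joints": joint angles; "joint_velocities": joint speeds; "joint_torque": joint torques, N m; "tcp_pos": TCP position; "tcp_rot": TCP orientation; "contact_force": force on the tool from outside, world axes, zero at the start; "wrist_torque": the same for the moment, N m; "grip_width": opening from 0.0 (shut) to 1.0 (fully open); "grip_force": force on a finger pad.
Only numpy, scipy, OpenCV 4.12 (cv2) and the standard library are available. Lean on these libraries where they do the work, as an engineer would, in place of code of your own. Each camera call takes 0.05 s, during which the arm holds its last target. There are 200 camera calls.

## Working session

There is one attempt and no reset: what is moved stays moved. The work goes in short steps, each a Python script; the robot and the scene stay as the last script left them, time stands still between calls to the robot, and variables do not carry over. Pictures are saved under pics/ and viewed, at most 10 in all, crops included, and the job is handed in when it is done.

```bash
mkdir -p pics
cat > h.py <<'E'
import numpy as np, cv2
from cell import robot, grip, kin, viewer
def world(p,ci):
    return np.array(ci["R"]).T@(np.array(p)-np.array(ci["t"]))
def pix(X,ci):
    c=np.array(ci["camera_matrix"])@(np.array(ci["R"])@np.array(X)+np.array(ci["t"])); return c[:2]/c[2]
def ray(uv,ci,z):
    R=np.array(ci["R"]);t=np.array(ci["t"]);o=-R.T@t
    d=R.T@np.linalg.inv(np.array(ci["camera_matrix"]))@np.array([uv[0],uv[1],1.]);return o+d*(z-o[2])/d[2]
def save(im,n): cv2.imwrite("pics/"+n,im[:,:,::-1])
E
python3 - <<'E'
from h import *
ims=[]
for c in ["top","scene"]:
    im=viewer.read_camera(c); ci=viewer.camera_info(c); ims.append(im)
    for n in ["dropper","coaster","red_vial","blue_vial"]:
        for d in viewer.pinpoint(n,c)[:4]:
            w=world(d["at"],ci); print(c,n,round(d["confidence"],2),w.round(0),pix(w,ci).round(0))
    save(im,c+"0.png")
print(robot.observe()["t"])
E
```

```text
top dropper 0.97 [537. 325.  19.] [196. 197.]
top coaster 0.95 [392. 158.   2.] [270. 261.]
top coaster 0.73 [487.  13.   2.] [333. 220.]
top red_vial 0.64 [715. 310.  -1.] [205. 122.]
top red_vial 0.19 [488.  11.  -2.] [334. 219.]
top blue_vial 0.59 [707. 227.  -3.] [240. 126.]
scene dropper 0.58 [526. 325.  13.] [196. 237.]
scene coaster 0.91 [388. 157.  -1.] [308. 256.]
scene coaster 0.68 [488.  11.  -0.] [337. 205.]
scene red_vial 0.73 [709. 304.  -5.] [176. 194.]
scene blue_vial 0.48 [706. 224.  -3.] [208. 185.]
0.5
```

View pics/top0.png

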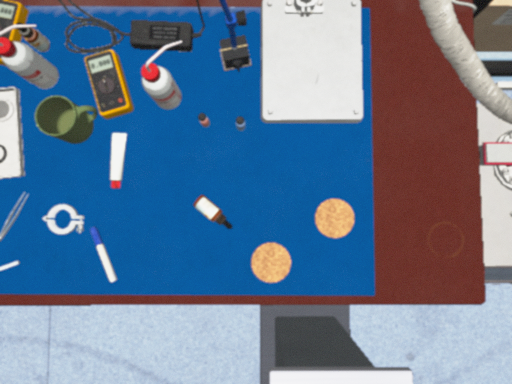

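View pics/scene0.png

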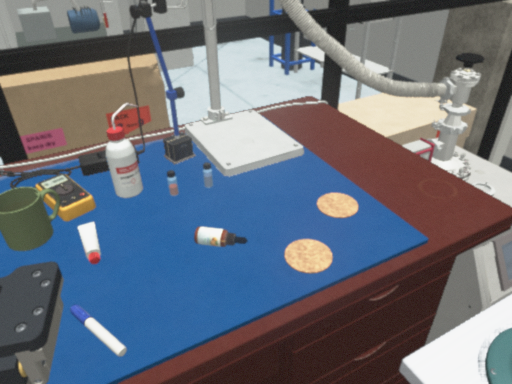

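Two look-alike coasters: A at top px (270,261) ≈ (390,158), 421 mm from the base, and B at top px (334,218) ≈ (488,12), 488 mm from the base. B is the farther one, so it is the target. The faint ring at (445,239) is only a mark on the wood. The bottle runs from its base at (196,197) to its bulb at (230,227). Next I'll crop to confirm and check the IK of a tilted grasp.

```bash
cat >> h.py <<'E'
from scipy.spatial.transform import Rotation as Ro
UP=np.array([0,0,1.])
def tool(heading,below):
    """tool z points along heading (horizontal angle), 'below' rad under the horizontal; y level"""
    h=np.array([np.cos(heading),np.sin(heading),0])
    z=h*np.cos(below)-UP*np.sin(below); y=np.cross(UP,h); return np.column_stack([np.cross(y,z),y,z])
def flip(R): return R@np.diag([-1,-1,1.])
def rv(R): return Ro.from_matrix(R).as_rotvec()
def tcp(g,R): return np.array(g)+19*R[:,2]
E
python3 - <<'E'
from h import *
im=viewer.read_camera("top"); ci=viewer.camera_info("top")
m=viewer.silhouettes("dropper","top")[0]; ys,xs=np.nonzero(m["mask"])
W=np.array([ray(p,ci,16)[:2] for p in np.c_[xs,ys]]); c=W.mean(0); u=np.linalg.svd(W-c,full_matrices=0)[2][0]
if u[0]+u[1]>0:u=-u
s=(W-c)@u; b=c+u*s.min(); ang=np.arctan2(u[1],u[0]); print("base",b,"end",c+u*s.max(),"ang",np.degrees(ang),s.max()-s.min())
save(cv2.resize(im[170:300,150:380],None,fx=3.4,fy=3.4,interpolation=cv2.INTER_CUBIC),"crop.png")
g=np.r_[b+40*u,24]; cur=np.array(robot.observe()["joints"])
for a in (15,25,35,45):
  a_=np.radians(a); R=tool(ang+np.pi,np.pi/2-a_)   # pointing to base, a from vertical
  for nm,RR in(("n",R),("f",flip(R))):
    q=kin.ik(tcp(g,RR),rv(RR)); q2=kin.ik(tcp(g+[0,0,100],RR),rv(RR)); print("grasp",a,nm,None if q is None else np.round(q,2),q2 is not None)
  for hd in range(-180,180,30):
    # bottle rotated: fixed relative rotation; final tool heading hd, below horizontal by a
    P=tool(np.radians(hd),a_); 
    for nm,RR in(("same",flip(P)),("alt",P)):
      q=kin.ik(tcp([488,12,46],RR),rv(RR)); 
      if q is not None: print("  place",a,hd,nm,np.round(q,2))
E
```

```text
base [533.02199185 324.82333065] end [470.00756615 246.48643806] ang -128.8133008647777 100.53599647625455
grasp 15 n [-0.31  0.61 -0.27  2.05  0.22  0.27  1.74] True
grasp 15 f [-0.78  0.6   0.3   2.08 -0.85  0.35 -0.43] True
  place 15 -120 same [-0.43  1.1  -0.03  1.53  0.6   1.74  1.83]
  place 15 -120 alt [-0.87  1.23  0.64  1.57  0.18  1.53 -0.88]
  place 15 -90 same [-0.58  1.02 -0.06  1.83  0.94  1.52  1.78]
  place 15 -90 alt [-1.1   1.15  0.61  1.86  0.49  1.15 -0.97]
  place 15 -60 same [-0.72  0.97 -0.04  2.16  1.35  1.34  1.57]
  place 15 -60 alt [-1.28  1.13  0.59  2.2   1.02  0.8  -1.37]
  place 15 60 same [ 1.25  1.22 -0.77  2.15 -1.05  0.62  1.31]
  place 15 60 alt [ 1.16  1.15 -0.67  2.16 -1.17  0.72 -1.74]
  place 15 90 same [ 0.55  1.01 -0.09  1.86 -1.    1.38  1.29]
  place 15 90 alt [ 0.13  1.08  0.43  1.89 -1.26  1.74 -1.66]
  place 15 120 same [ 0.22  1.1   0.15  1.57 -0.78  1.74  1.33]
  place 15 120 alt [ 0.18  1.11  0.21  1.57 -0.81  1.77 -1.78]
  place 15 150 same [ 0.41  1.24 -0.46  1.31 -0.14  1.84  1.04]
  place 15 150 alt [ 0.41  1.24 -0.46  1.31 -0.14
[... 3108 characters left out ...]
 2.  ]
  place 45 -90 alt [-0.97  0.82  0.6   2.02  0.37  0.81 -0.77]
  place 45 -60 same [-0.57  0.64  0.01  2.25  1.29  0.82  1.91]
  place 45 -60 alt [-1.06  0.73  0.59  2.28  1.    0.48 -1.02]
  place 45 60 same [ 0.92  0.76 -0.65  2.24 -1.14  0.39  1.  ]
  place 45 60 alt [ 0.92  0.76 -0.65  2.24 -1.14  0.39 -2.14]
  place 45 90 same [ 0.12  0.73  0.28  2.03 -1.07  1.12  1.22]
  place 45 90 alt [-0.17  0.83  0.66  2.05 -1.24  1.34 -1.8 ]
  place 45 120 same [ 0.    0.82  0.32  1.8  -0.76  1.33  1.32]
  place 45 120 alt [-0.49  1.19  1.11  1.83 -1.19  1.83 -1.46]
  place 45 150 same [-0.14  0.9   0.34  1.64 -0.5   1.47  1.5 ]
  place 45 150 alt [-0.47  1.09  0.88  1.66 -0.81  1.68 -1.33]
```

View pics/crop.png

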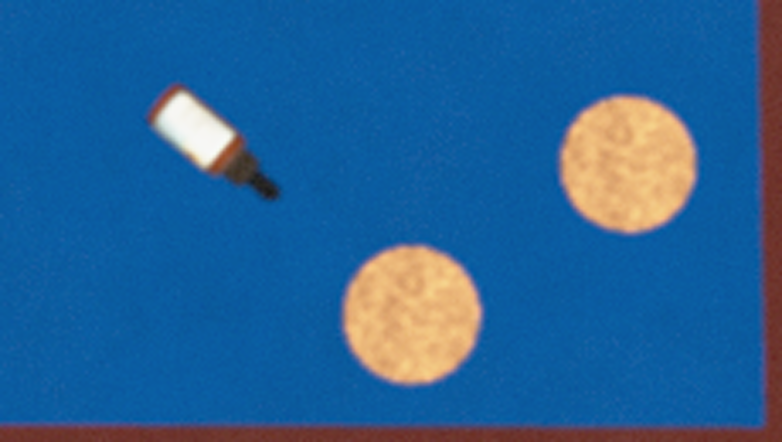

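Crop: two alike cork discs, at crop px (628,163) = B (right, upper) and (412,315) = A. B is farther from the robot, so I take it. The bottle lies with its base at upper left and its bulb at lower right. Going above the bottle for a close look.

Run:
```python
from h import *
b=np.array([533,324.8]);ang=np.radians(-128.8);u=np.array([np.cos(ang),np.sin(ang)]);A=np.radians(20)
R=tool(ang+np.pi,np.pi/2-A); g=np.r_[b+40*u,25]
grip(1.0)
robot.movep(tcp(g,R)-130*R[:,2],rv(R))
print(robot.observe()["t"],np.round(robot.observe()["joints"],2))
im=viewer.read_camera("wrist"); ci=viewer.camera_info("wrist")
for d in viewer.pinpoint("dropper","wrist"): print(d["confidence"],world(d["at"],ci))
for m in viewer.silhouettes("dropper","wrist")[:1]:
    ys,xs=np.nonzero(m["mask"]); print(m["confidence"],xs.min(),xs.max(),ys.min(),ys.max())
    W=np.array([ray(p,ci,16)[:2] for p in np.c_[xs,ys]]); c=W.mean(0); v=np.linalg.svd(W-c,full_matrices=0)[2][0]
    if v@u<0:v=-v
    s=(W-c)@v; print("base",c+v*s.min(),"ang",np.degrees(np.arctan2(v[1],v[0])),np.ptp(s)); print("perp offset from plan",(c-b)@np.array([-u[1],u[0]]))
save(im,"wrist1.png")
```

```text
2.7917 [-0.38  0.3  -0.11  2.16 -0.29  0.38  2.23]
0.78 [533.48380024 323.30084839  15.29299613]
0.84 237 269 124 216
base [540.32532202 331.21657262] ang -129.51029214844414 112.87694174839929
perp offset from plan 1.017766037963863
```

View pics/wrist1.png

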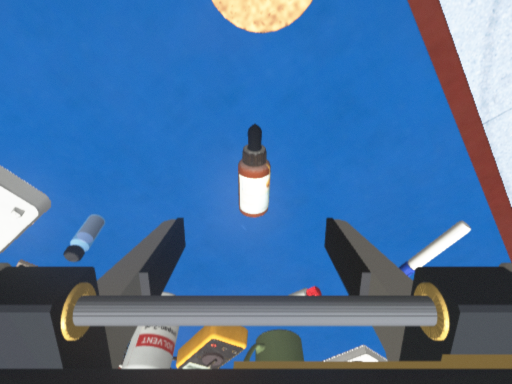

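The wrist view shows the bottle between the fingers, its bulb at (255,130) and its base at (254,214). This agrees with the plan within about 1 mm. Grasping now.

Run:
```python
from h import *
b=np.array([533.3,324.3]);ang=np.radians(-129.);u=np.array([np.cos(ang),np.sin(ang)]);A=np.radians(20)
R=tool(ang+np.pi,np.pi/2-A); g=np.r_[b+40*u,25]
robot.servo_line(tcp(g,R),100,rv(R)); o=robot.observe(); print(o["contact_force"].round(1) if hasattr(o["contact_force"],"round") else o["contact_force"])
grip(0.0,15); o=robot.observe(); print(o["grip_width"]*92,o["grip_force"],o["tcp_pos"])
# bottle pose in tool frame
Rt=Ro.from_rotvec(o["tcp_rot"]).as_matrix(); p=np.array(o["tcp_pos"])
d=np.r_[u,0]; base=np.r_[b,16.5]
np.savez("grasp.npz",ax=Rt.T@d,base=Rt.T@(base-p)); print(Rt.T@d,Rt.T@(base-p))
robot.servo_line(p+[0,0,130],120); o=robot.observe(); print(o["t"],o["grip_width"]*92,o["grip_force"],np.round(o["joints"],2))
P=flip(tool(np.radians(-90),A)); print("axis at placement",P@Rt.T@d)
im=viewer.read_camera("wrist"); save(im,"wrist2.png")
```

```text
Traceback (most recent call last):
cell.IKError: the arm cannot follow that straight line within its joint ranges
```

Run:
```python
from h import *
b=np.array([533.3,324.3]);ang=np.radians(-129.);u=np.array([np.cos(ang),np.sin(ang)])
g=np.r_[b+42*u,25]
for a in (8,12,15,18,20):
  R=tool(ang+np.pi,np.pi/2-np.radians(a))
  for nm,RR in (("n",R),("f",flip(R))):
   for h in (100,60,30,0):
    q=kin.ik(tcp(g+[0,0,h],RR),rv(RR)); print(a,nm,h,None if q is None else np.round(q,2))
```

```text
8 n 100 [-0.59  0.44  0.04  1.95 -0.11  0.62  2.  ]
8 n 60 [-0.57  0.5   0.02  1.97 -0.11  0.54  2.  ]
8 n 30 [-0.56  0.55  0.01  1.98 -0.11  0.48  2.  ]
8 n 0 [-0.56  0.6   0.    1.98 -0.11  0.42  2.  ]
8 f 100 [-1.46  0.9   1.34  2.   -1.15  1.09 -0.28]
8 f 60 [-1.44  1.01  1.34  2.02 -1.28  1.12 -0.2 ]
8 f 30 [-1.35  0.88  1.11  2.03 -1.19  0.9  -0.25]
8 f 0 [-1.34  0.96  1.11  2.03 -1.29  0.91 -0.19]
12 n 100 [-0.55  0.42  0.01  2.   -0.15  0.53  2.04]
12 n 60 [-0.53  0.48 -0.01  2.02 -0.15  0.45  2.05]
12 n 30 [-0.52  0.53 -0.02  2.03 -0.16  0.39  2.06]
12 n 0 [-0.52  0.59 -0.03  2.03 -0.17  0.33  2.08]
12 f 100 [-1.46  0.88  1.34  2.05 -1.23  1.05 -0.21]
12 f 60 [-1.35  0.78  1.11  2.07 -1.18  0.85 -0.23]
12 f 30 [-1.21  0.71  0.88  2.07 -1.12  0.68 -0.26]
12 f 0 [-1.21  0.78  0.88  2.07 -1.24  0.68 -0.17]
15 n 100 [-0.51  0.4  -0.02  2.03 -0.18  0.47  2.08]
15 n 60 [-0.5   0.47 -0.04  2.05 -0.2   0.38  2.1 ]
15 n 30 [-0.49  0.53 -0.05  2.06 -0.21  0.32  2.12]
15 n 0 [-0.48  0.58 -0.06  2.06 -0.23  0.26  2.15]
15 f 100 [-1.47  0.86  1.34  2.09 -1.29  1.02 -0.14]
15 f 60 [-1.35 
[... 271 characters left out ...]
  2.09 -0.27  0.25  2.2 ]
18 n 0 [-0.43  0.58 -0.11  2.09 -0.29  0.18  2.23]
18 f 100 [-1.37  0.65  1.12  2.12 -1.19  0.77 -0.18]
18 f 60 [-1.21  0.62  0.88  2.13 -1.21  0.63 -0.15]
18 f 30 [-1.04  0.6   0.65  2.13 -1.2   0.49 -0.13]
18 f 0 [-0.86  0.61  0.42  2.12 -1.19  0.37 -0.11]
20 n 100 [-0.43  0.39 -0.09  2.09 -0.27  0.35  2.18]
20 n 60 [-0.42  0.46 -0.12  2.1  -0.29  0.26  2.22]
20 n 30 [-0.4   0.52 -0.14  2.11 -0.31  0.2   2.25]
20 n 0 [-0.5   0.57 -0.01  2.12 -0.79  0.17  2.71]
20 f 100 [-1.36  0.64  1.12  2.14 -1.25  0.76 -0.12]
20 f 60 [-1.2   0.61  0.88  2.15 -1.29  0.61 -0.06]
20 f 30 [-0.86  0.54  0.42  2.14 -1.15  0.37 -0.14]
20 f 0 [-0.68  0.58  0.2   2.13 -1.14  0.25 -0.11]
```

Use A=15°, straight down.

Run:
```python
from h import *
b=np.array([533.3,324.3]);ang=np.radians(-129.);u=np.array([np.cos(ang),np.sin(ang)]);A=np.radians(15)
R=tool(ang+np.pi,np.pi/2-A); g=np.r_[b+42*u,25]
robot.movep(tcp(g+[0,0,90],R),rv(R))
robot.servo_line(tcp(g,R),100); o=robot.observe(); print(np.round(o["contact_force"],1))
grip(0.0,15); o=robot.observe(); print(o["grip_width"]*92,o["grip_force"],o["tcp_pos"])
Rt=Ro.from_rotvec(o["tcp_rot"]).as_matrix(); p=np.array(o["tcp_pos"])
d=np.r_[u,0]; base=np.r_[b,16.5]
np.savez("grasp.npz",ax=Rt.T@d,base=Rt.T@(base-p)); print(Rt.T@d,Rt.T@(base-p))
robot.servo_line(p+[0,0,130],120); o=robot.observe(); print(o["t"],o["grip_width"]*92,o["grip_force"],np.round(o["joints"],2),np.round(o["contact_force"],1))
Bx=None
for hd in (-60,-75,-90,-105,-120):
  P=flip(tool(np.radians(hd),A)); print(hd,P@Rt.T@d)
  bt=P@(Rt.T@(base-p))
  for h in (5,60,120):
    q=kin.ik(np.array([488,12,h])-bt,rv(P)); print(h,None if q is None else np.round(q,2))
im=viewer.read_camera("wrist"); save(im,"wrist2.png")
```

```text
[-0.2  0.3  1.4]
31.57797845822726 14.97436746256426 [509.94511976 295.47162382   6.62396969]
[ 9.65937817e-01  5.55298852e-05 -2.58774283e-01] [-3.83934607e+01 -9.87230566e-03  6.12978842e-02]
6.4833 31.621604381296454 14.97414983692579 [-0.52  0.36 -0.01  2.02 -0.17  0.53  2.07] [-0.4  0.  -1. ]
-60 [-2.49202994e-05 -6.78965459e-05  9.99999997e-01]
5 [-1.11  1.03  0.37  2.18  1.15  1.    1.67]
60 [-1.09  0.89  0.36  2.22  1.17  1.07  1.74]
120 [-1.07  0.73  0.35  2.25  1.17  1.15  1.84]
-75 [-4.16440799e-05 -5.91331791e-05  9.99999997e-01]
5 [-1.    1.03  0.34  2.01  0.89  1.14  1.86]
60 [-1.    0.91  0.35  2.05  0.91  1.2   1.92]
120 [-1.    0.78  0.35  2.07  0.93  1.28  1.98]
-90 [-5.55298852e-05 -4.63399839e-05  9.99999997e-01]
5 [-0.9   1.06  0.34  1.84  0.69  1.3   1.98]
60 [-0.91  0.95  0.35  1.88  0.71  1.35  2.02]
120 [-0.91  0.84  0.36  1.9   0.74  1.42  2.07]
-105 [-6.56314207e-05 -3.03887953e-05  9.99999997e-01]
5 [-0.79  1.1   0.33  1.68  0.53  1.47  2.04]
60 [-0.8   1.    0.34  1.71  0.55  1.51  2.07]
120 [-0.8   0.89  0.35  1.74  0.59  1.58  2.11]
-120 [-7.12602832e-05 -1.23666606e-05  9.99999997e-01]
5 [-0.68  1.14  0.34  1.53  0.38  1.63  2.05]
60 [-0.69  1.05  0.34  1.57  0.41  1.67  2.08]
120 [-0.69  0.95  0.35  1.59  0.44  1.74  2.11]
```

View pics/wrist2.png

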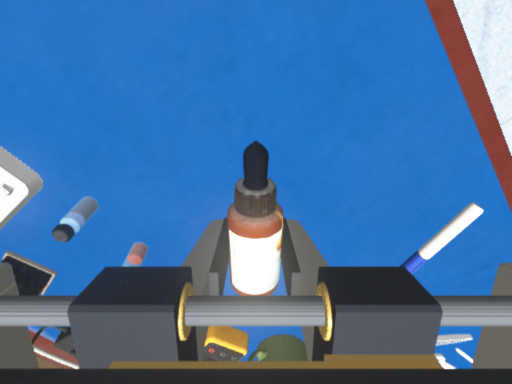

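The bottle is held straight between the pads (bulb (256,150), base (256,290)). Moving it upright above coaster B and checking.

Run:
```python
from h import *
G=np.load("grasp.npz"); P=flip(tool(np.radians(-90),np.radians(15))); bt=P@G["base"]
robot.movep(np.array([488,12,80])-bt,rv(P)); o=robot.observe(); print(o["t"],o["grip_width"]*92,np.array(o["tcp_pos"])+bt)
for c in ("top","scene"):
    im=viewer.read_camera(c);ci=viewer.camera_info(c);save(im,c+"3.png")
    for n in("dropper","coaster"):
        for d in viewer.pinpoint(n,c)[:2]: print(c,n,d["confidence"],world(d["at"],ci).round(1))
u,v=pix([488,12,60],ci).astype(int); print(u,v,pix([488,12,80],ci),pix([488,12,182],ci))
save(cv2.resize(im[max(v-100,0):v+90,max(u-120,0):u+120],None,fx=3,fy=3),"crop3.png")
```

```text
7.6 31.693504950781183 [487.90594095  12.14436837  79.5837325 ]
top dropper 0.87 [488.7  10.8  85.4]
top coaster 0.57 [391.  156.2   3.4]
scene dropper 0.61 [483.5  15.7  83.3]
scene coaster 0.73 [387.2 154.8  -2.4]
scene coaster 0.59 [491.2  11.3  -3.1]
339 182 [340.28895858 174.44987134] [345.81908372 129.95516035]
```

View pics/crop3.png

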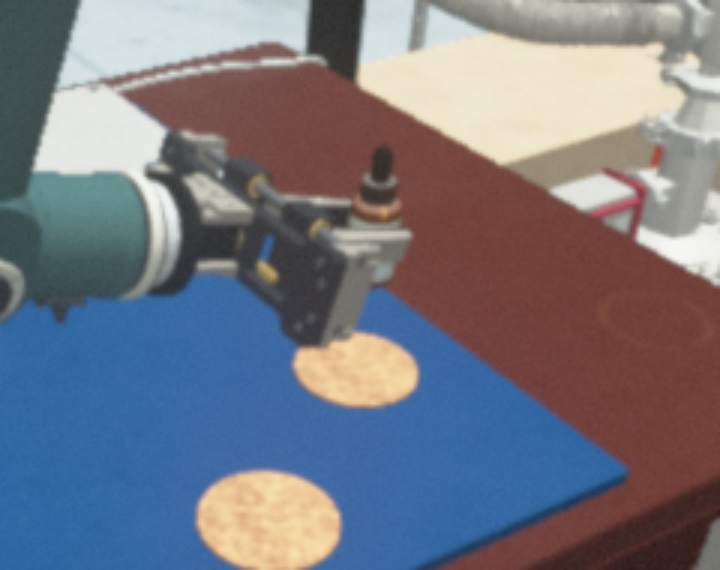

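Scene crop: the bottle is upright in the gripper (bulb at (382,155)), above coaster B (crop (356,370)). Lowering until it touches.

Run:
```python
from h import *
G=np.load("grasp.npz"); P=flip(tool(np.radians(-90),np.radians(15))); bt=P@G["base"]
c=np.array([488.5,11.5,0])-bt
robot.servo_line(c+[0,0,10],70,rv(P)); robot.hold(.2)
f0=robot.observe()["contact_force"][2]; z=10
while z>1:
    z-=.75; robot.servo_line(c+[0,0,z],15); f=robot.observe()["contact_force"][2]
    if f-f0>2: break
print("z",z,f0,f,robot.observe()["tcp_pos"][2]+bt[2])
robot.hold(.2); print(robot.observe()["contact_force"])
grip(0.6); robot.hold(.3)
o=robot.observe(); print(o["t"],o["grip_force"],o["contact_force"])
robot.servo_line(np.array(o["tcp_pos"])-130*P[:,2],90)
for cc in("scene","top"):
    im=viewer.read_camera(cc);ci=viewer.camera_info(cc)
    for n in("dropper","coaster","red_vial","blue_vial"):
        for d in viewer.pinpoint(n,cc)[:2]: print(cc,n,d["confidence"],world(d["at"],ci).round(1))
    if cc=="scene": save(cv2.resize(im[100:290,150:390],None,fx=3,fy=3),"end.png")
print(robot.observe()["t"])
```

```text
z 1.0 -1.1745079045523668 5.273447402538203 1.9179826232108184
[-0.01123049  1.2686358   5.31890198]
13.275 0.0 [ 0.23091057 -0.45447358 -0.25922276]
scene dropper 0.65 [484.4  11.2   5.2]
scene coaster 0.93 [387.8 155.3  -3.7]
scene coaster 0.59 [490.7  11.6  -1.3]
scene red_vial 0.57 [711.7 303.3  -3.6]
scene blue_vial 0.51 [706.8 221.8  -3.6]
top dropper 0.52 [492.4  10.8   6.8]
top coaster 0.73 [389.4 158.8   2.7]
top coaster 0.65 [488.8  12.5  -1. ]
top red_vial 0.48 [7.140e+02 3.085e+02 2.000e-01]
top blue_vial 0.59 [706.6 230.2  -2.6]
15.3667
```

View pics/end.png

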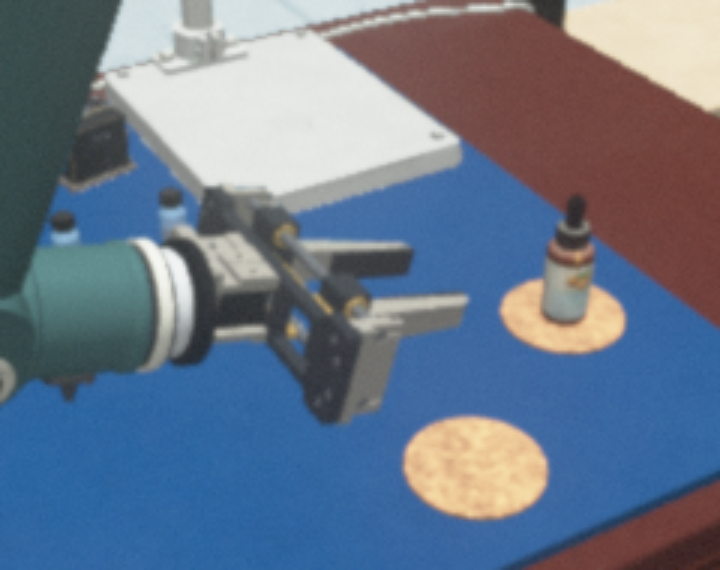

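The bottle stands upright at (568,270), near the middle of cork B. The gripper is clear, and both vials are standing at (63,225) and (172,205).

```bash
python3 -c "
from cell import robot
print(robot.job_done())"
```

```text
the job is handed in; nothing more can be done
None
```

The dropper bottle stands upright and released near the middle of the farther cork coaster, both vials are still standing, and the job was handed in at about 15 s on the robot's clock.

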